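# Set a plate over the filings tray

## Task

The loose steel plate on the raised ledge is to have its end filed. Using only pushes of the fingertips, slide it along the ledge until its short end sticks out about 40 mm past the end of the ledge that has the tray beside it, with the plate's long side lying flush along the raised back fence. Do not pick up or tip the plate, and leave the tray, tin, jar and wrench where they are.

Things in the scene. Friction and masses are not known exactly. Their poses are not given: they have to be found in the camera images.
- ledge: Fixed steel ledge on the bench. Origin at bench level; y along its length, x away from the robot, to the fence; turned up to 0.2 rad. Dark deck, top 70 mm above the bench, 12 mm thick, y = -150 to +150 mm (both ends open), x = -100 mm (front edge) to the fence. The grey back fence runs the whole length: face at x = +75 mm, 10 mm thick, 10 mm above the deck.
- plate: Loose bare steel plate, 90 mm (its x) by 130 mm (its y), 6 mm thick, about 0.5 kg, lying on the deck. Origin: centre of its underside. Starts near the deck's middle, off the fence, turned up to 0.2 rad from the ledge, +x side towards the fence. In the ledge's frame, flush means origin x = +30 mm; 40 mm overhang means origin y = +125 or -125 mm.
- tray: Loose shallow open aluminium tray for filings, 160 mm (x) by 110 mm (y), 30 mm high, on the bench just beyond one end of the ledge (+y or -y, it varies). Origin at the centre of its underside. It shows which end of the ledge the plate must overhang; to be left alone.
- tin: Loose closed aluminium tin, 72 mm diameter, 85 mm tall, standing on the bench just beyond the other end of the ledge. Origin at the centre of its underside. To be left alone.
- jar: Loose closed amber glass jar with a steel cap, 60 mm diameter, 80 mm tall, on the bench behind the fence. Origin at the centre of its underside. To be left alone.
- wrench: Loose steel open-end wrench, 160 mm long (its x), lying on the bench behind the fence. To be left alone.
There are look-alikes about, which are no part of the job. Of the things like the plate, leave any that is green; of the rest the smaller one is meant.

How it is judged:
By the outcome, as a careful person would: the job done as asked, in the order asked, and still so for the second after the job is handed in, with the robot touching nothing.
It also fails if it takes over 72 s, if anything falls off the work surface, if the arm or the gripper's body presses on something with over 40 N, if the wrist force passes 120 N, or if a joint passes its speed limit or range.

## Robot

A 6-joint arm with a two-finger parallel gripper is mounted at the origin on the work surface. World frame = base frame: x ahead of the robot, y to its left, z up, the work surface at z = 0. Lengths are in mm, angles in rad, forces in N, time in s.
With the tool pointing down it reaches from about 350 to 725 mm from the base axis. Payload 6 kg.
Tool frame: the origin (TCP) lies between the finger pads; the fingertips stand 19 mm ahead of it and the grasp point (between the pads) is the TCP; z points along the fingers, y is the direction in which the jaws open and shut (so a half turn about z gives the same grasp; the last joint's range is limited). The gripper opens to 85 mm and grips with 20 to 120 N. Pads are 22 mm wide; open, the fingers measure 114 mm over their backs; the gripper's body (76 mm by 85 mm) begins 54 mm behind the grasp point. The pads swing forward as they close: fully open they stand 13 mm farther back than shut.
Start: joints at [1.639, 0.04, 0.085, 0, -1.615, -0.334], TCP at [157.583, 578.916, 250.261] pointing down, gripper open.
Joint ranges: [-2.56, 2.56], [-1.29, 2.01], [-1.08, 1.49], [-3.29, 1.98], [-2.81, -0.18], [-2.99, 2.99]. Speed limits (rad/s): [2.57, 2.57, 3.01, 3.14, 3.14, 3.14].

## Interface

Orientations are given as [roll, pitch, yaw] about the fixed x, y, z axes, in that order (R = Rz(yaw) Ry(pitch) Rx(roll)).
In Python, from plant import ctrl gives the robot as it stands. The module is installed in compiled form; this text tells all that it offers.
- The arm moves only by the shell command python3 -m creep 'ROWS' [FORCE]. ROWS is JSON, a list of rows, each a list of 7 numbers: the turn, a rotation vector about the world's x, y, z in rad, then the shift along the world's x, y, z in mm, then the finger opening in mm, from 0 to 85.4. In form: [[rx, ry, rz, dx, dy, dz, claw], ...]. A call has 1 to 8 rows; each row is the pose to reach, as a shift and turn from the pose commanded when the call began; what a row does not reach only later rows make up. A row lasts 1/12 s, in which the tool goes at most 41.7 mm and 7.16 degrees, less where a joint would pass 70% of its speed; a pose out of reach is approached as far as the arm can. A call with a gripper value outside its range is refused whole. The fingers move at their own pace and stop on an object; FORCE is the grip in N (left out, the last holds). Time passes only in rows, so rows that repeat a pose let the fingers close. It gives the time, the measured TCP pose, the force and the opening at its end, in the units of the state.
- ctrl.get_state(): the state, without advancing time (a new reading comes with each control period).
- ctrl.snapshot(name): name is "scene" or "top"; returns the picture (480x640x3 uint8, red, green, blue); there is no depth.
- ctrl.calibration(name): a dict with "K" (3x3 intrinsics, pixels), "k1" (the pictures are not rectified: a ray, as slopes to the right and down, at radius r is drawn at 1 + k1 r^2 times it, then the intrinsics apply), "rvec" (rotation vector, rad) and "tvec" (3), from world to camera coordinates, as OpenCV has them. Camera axes: x right, y down, z forward; pixel columns grow to the right and rows downward; lengths in mm; the calibration is good to about 2 mm. A picture is of the moment at which its call begins. calibration takes no time and is no camera call.
- ctrl.close_job(): hands the job in, once; it reports no verdict.
The state is a dict: "time_s": time; "joint_pos": joint angles; "qd": joint speeds; "joint_torque": joint torques, N m; "ee_pos": TCP position; "orientation": TCP orientation; "wrist_force": force on the tool from outside, world axes, zero at the start; "torque": the same for the moment, N m; "finger_gap": finger opening in mm.
Only numpy, scipy, OpenCV 4.12 (cv2) and the standard library are available. Lean on these libraries where they do the work, as an engineer would, in place of code of your own. Each camera call takes 0.05 s, during which the arm holds its last target.

## Working session

There is one attempt and no reset: what is moved stays moved. The work goes in short steps, Python scripts to look and compute and a shell command to move; the robot and the scene stay as the last step left them, time stands still between calls to the robot, and variables do not carry over. Pictures are saved under pics/ and viewed, and the job is handed in when it is done.

```bash
mkdir -p pics; python3 - <<'E'
from plant import ctrl
import cv2
for n in("scene","top"):
    im=ctrl.snapshot(n); cv2.imwrite(f"pics/{n}0.png",im[:,:,::-1])
    print(n,ctrl.calibration(n))
s=ctrl.get_state();print(s)
E
```

```text
scene {'K': array([[607.08474104,   0.        , 319.56077253],
       [  0.        , 607.08474104, 246.04885951],
       [  0.        ,   0.        ,   1.        ]]), 'k1': 0.025970168253707345, 'rvec': array([ 1.69780035,  1.93449665, -0.72610851]), 'tvec': array([  72.16216327, -368.81803287, 1732.59540797])}
top {'K': array([[447.75998771,   0.        , 312.94070824],
       [  0.        , 447.75998771, 245.30744442],
       [  0.        ,   0.        ,   1.        ]]), 'k1': -0.021853370218107168, 'rvec': array([ 2.11619379, -2.16466737,  0.20203332]), 'tvec': array([ 21.19095584, 581.38997266, 883.50421135])}
{'time_s': 0.1, 'joint_pos': array([ 1.63871128e+00,  4.07453519e-02,  8.39397942e-02, -3.85930301e-04,
       -1.61552205e+00, -3.33710992e-01]), 'qd': array([ 0.00084896, -0.00082771,  0.00242835,  0.00280206, -0.00048269,
        0.00033948]), 'joint_torque': array([-4.83572556e-03, -3.69346082e+01,  3.48280299e+01,  6.95187047e+00,
       -4.66281650e-03,  4.12208252e-06]), 'ee_pos': array([157.46466376, 578.69664424, 249.40274618]), 'orientation': array([ 3.14001956e+00, -1.37271254e-04, -2.65778972e-01]), 'wrist_force': array([-0.07116701, -0.04595366,  0.09029087]), 'torque': array([ 0.04573501, -0.01516615,  0.06119635]), 'finger_gap': 85.2767192508668}
```

View pics/scene0.png

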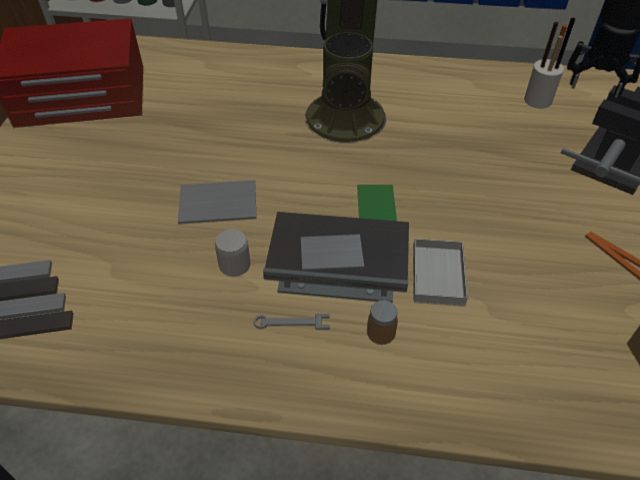

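View pics/top0.png

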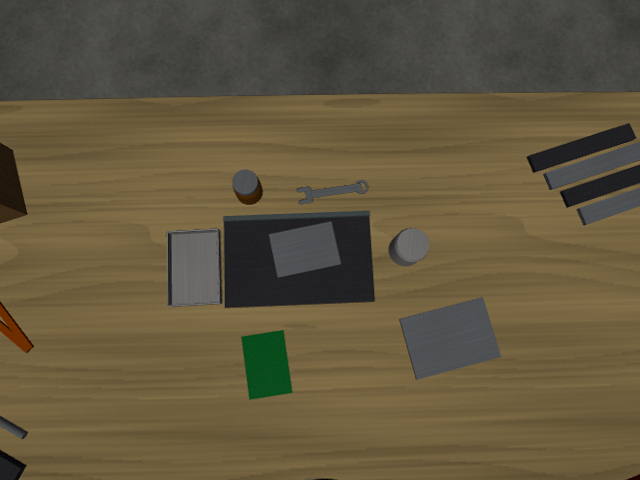

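The top view has x up and y to the left. Things that could be taken for the plate:
- the grey plate on the deck at (305,248)
- a larger grey sheet on the bench at (450,338)
- a green sheet at (266,365)

I choose the small grey one on the deck. The tray is at (194,267), the +y end, and the tin is at (409,247). Next I check the choice in a close crop and measure.

```bash
python3 - <<'E'
import cv2
im=cv2.imread("pics/top0.png")[195:320,160:385]
cv2.imwrite("pics/crop0.png",cv2.resize(im,(788,438),interpolation=cv2.INTER_CUBIC))
E
```

```text
(no output)
```

View pics/crop0.png

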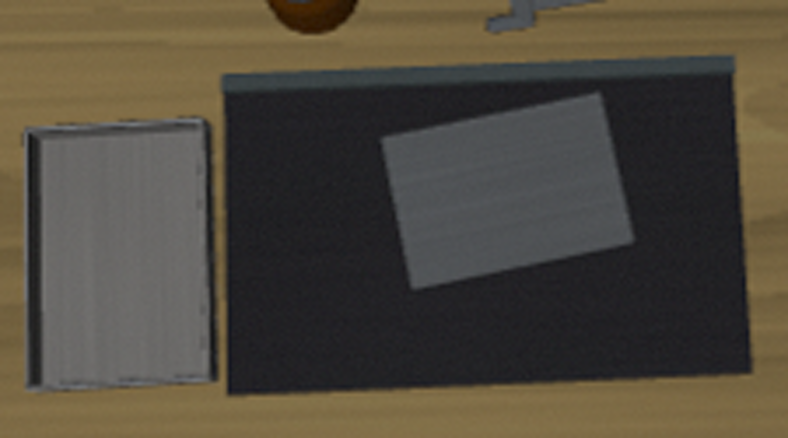

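```bash
cat > h.py <<'E'
import numpy as np,cv2
from plant import ctrl
def ray(name,uv):
    c=ctrl.calibration(name);K=c["K"];R,_=cv2.Rodrigues(c["rvec"])
    p=cv2.undistortPoints(np.array(uv,float).reshape(-1,1,2),K,np.array([c["k1"],0,0,0.]))[:,0]
    d=np.c_[p,np.ones(len(p))]@R; o=-R.T@c["tvec"]; return o,d
def toz(name,uv,z):
    o,d=ray(name,uv); return o+d*((z-o[2])/d[:,2])[:,None]
def proj(name,P):
    c=ctrl.calibration(name)
    return cv2.projectPoints(np.array(P,float).reshape(-1,1,3),c["rvec"],c["tvec"],c["K"],np.array([c["k1"],0,0,0.]))[0][:,0]
def crop(p,x0,y0,s): return (np.array(p,float)+.5)/s-.5+[x0,y0]
E
python3 - <<'E'
from h import *
np.set_printoptions(precision=1,suppress=True)
C=lambda p:crop(p,160,195,3.5)
L=toz("top",C([(229,394),(751,373)]),70); print("front",L)
F=toz("top",C([(224,91),(734,72),(222,75),(733,57)]),80); print("fence front/back",F)
P=toz("top",C([(382,138),(600,93),(634,242),(412,290)]),76); print("plate",P,P.mean(0))
for a in range(4): print(np.linalg.norm(P[a]-P[(a+1)%4]))
d=L[0]-L[1]; print("len",np.linalg.norm(d)); y=d/np.linalg.norm(d)
d2=F[0]-F[1]; print("fence len",np.linalg.norm(d2))
print("angles y dir", np.arctan2(-d[0],d[1]),np.arctan2(-d2[0],d2[1]))
yaw=np.arctan2(-d[0]-d2[0],d[1]+d2[1]); ex=np.array([np.cos(yaw),np.sin(yaw)]);ey=np.array([-ex[1],ex[0]])
print("x of front/fence", L[:,:2]@ex,F[:,:2]@ex,"y",L[:,:2]@ey,F[:,:2]@ey)
Ox=((L[:,:2]@ex).mean()+100+(F[:2,:2]@ex).mean()-75)/2;Oy=np.r_[L[:,:2]@ey,F[:,:2]@ey].mean()
print("yaw",yaw,"origin",Ox*ex+Oy*ey)
print("plate in ledge",np.c_[P[:,:2]@ex-Ox,P[:,:2]@ey-Oy],(P[:,:2]@ex-Ox).mean(),(P[:,:2]@ey-Oy).mean())
T=toz("top",crop([(25,130),(205,119),(216,381),(30,390)],160,195,3.5),30); print("tray",T)
print(np.c_[T[:,:2]@ex-Ox,T[:,:2]@ey-Oy])
E
```

```text
front [[ 457.2  185.9   70. ]
 [ 462.2 -111.4   70. ]]
fence front/back [[ 631.1  188.6   80. ]
 [ 636.4 -108.1   80. ]
 [ 640.7  189.9   80. ]
 [ 645.4 -108.    80. ]]
plate [[602.2  97.6  76. ]
 [626.3 -29.7  76. ]
 [538.3 -46.6  76. ]
 [513.5  81.2  76. ]] [570.1  25.6  76. ]
129.58493528940025
89.67093311774025
130.10893158225113
90.25365843600693
len 297.37719997484623
fence len 296.78802220888946
angles y dir 0.01673649634555182 0.0178686756019859
x of front/fence [460.3 460.2] [634.3 634.4 643.8 643.5] y [ 178.  -119.4] [ 177.7 -119.1  178.8 -119.1]
yaw 0.017302024635868794 origin [559.2  39.1]
plate in ledge [[ 44.   57.7]
 [ 65.9 -70. ]
 [-22.4 -85.3]
 [-45.   42.8]] 10.63002881065023 -13.70184825449039
tray [[621.  318.6  30. ]
 [625.5 209.1  30. ]
 [466.5 200.8  30. ]
 [463.6 310.9  30. ]]
[[ 66.6 278.4]
 [ 69.2 168.8]
 [-89.9 163.2]
 [-90.9 273.3]]
```

The top crop shows the bare plate, with corners at about (269,234), (331,221), (341,264) and (277,277). Its sides come out at 130 x 90, so it is the right one. The ledge yaw is 0.017 with its origin at (559,39). In the ledge frame the plate is at (11,-14), turned about +0.17. The target there is (30,+125).

The plan:
1. Open the jaws along the ledge and push the front edge to the fence with both tips.
2. Turn the jaws across the ledge and push the -y edge.

First the approach.

```bash
python3 -m creep '[[0,0,0.1,41,-69,0,85],[0,0,0.2,82,-138,0,85],[0,0,0.283,110,-185,0,85],[0,0,0.283,130,-220,0,85],[0,0,0.283,150,-255,0,85],[0,0,0.283,170,-290,0,85],[0,0,0.283,190,-320,0,85],[0,0,0.283,190,-320,0,85]]'
```

```text
time_s: 0.77
ee_pos: [327.8, 290.3, 250.1]
orientation: [-3.141, 0.0, 0.018]
wrist_force: [0.8, 0.9, 0.5]
finger_gap: 85.0
```

```bash
python3 -m creep '[[0,0,0,20,-33,0,85],[0,0,0,40,-67,0,85],[0,0,0,60,-100,0,85],[0,0,0,80,-133,0,85],[0,0,0,100,-167,0,85],[0,0,0,120,-200,0,85],[0,0,0,140,-233,0,85],[0,0,0,159,-266,0,85]]'; python3 -m creep '[[0,0,0,0,0,-30,85],[0,0,0,0,0,-60,85],[0,0,0,0,0,-90,85],[0,0,0,0,0,-110,85],[0,0,0,0,0,-120,85],[0,0,0,0,0,-120,85]]'
```

```text
time_s: 1.43
ee_pos: [487.0, 24.2, 250.0]
orientation: [-3.141, 0.0, 0.017]
wrist_force: [-0.1, 0.1, 1.3]
finger_gap: 84.9
time_s: 1.93
ee_pos: [485.2, 25.8, 127.6]
orientation: [3.14, 0.004, 0.017]
wrist_force: [-0.9, 0.0, -0.2]
finger_gap: 85.0
```

```bash
python3 -m creep '[[0,0,0,0,0,-10,85],[0,0,0,0,0,-20,85],[0,0,0,0,0,-28,85],[0,0,0,0,0,-32,85],[0,0,0,0,0,-34,85],[0,0,0,0,0,-34,85]]'; python3 - <<'E'
from h import *
im=ctrl.snapshot("scene");cv2.imwrite("pics/s1.png",cv2.resize(im[190:320,240:440,::-1],(800,520),interpolation=cv2.INTER_CUBIC))
print(ctrl.get_state()["ee_pos"])
E
```

```text
time_s: 2.43
ee_pos: [486.4, 26.2, 96.0]
orientation: [3.141, 0.0, 0.017]
wrist_force: [-1.3, -0.1, 0.7]
finger_gap: 85.1
[486.61809728  26.14993204  96.46132158]
```

View pics/s1.png

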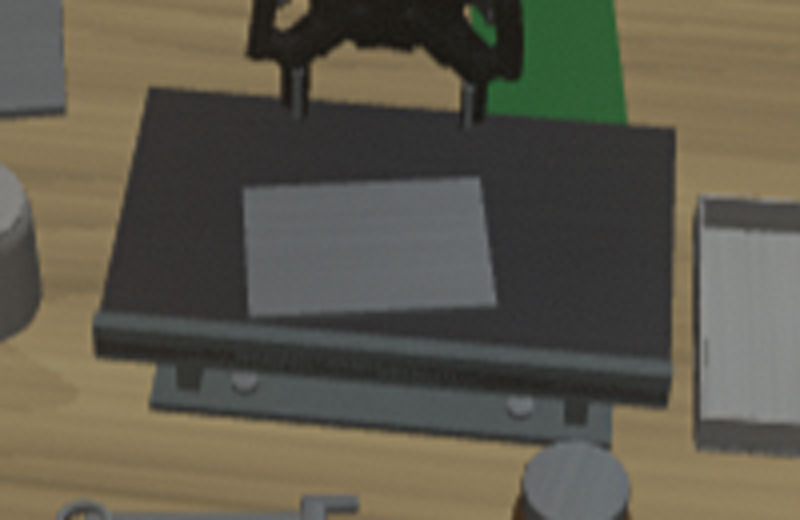

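Fingertips are visible at crop (297,120) and (470,128), clear of the plate. I use them to estimate the tip height.

```bash
python3 - <<'E'
from h import *
np.set_printoptions(precision=1,suppress=True)
print(crop([(297,120),(470,128)],240,190,4))
for z in(70,78,84,90):print(z,proj("scene",[(497.6,-24,z),(497.6,76,z)]),toz("scene",crop([(297,120),(470,128)],240,190,4),z))
E
```

```text
[[313.9 219.6]
 [357.1 221.6]]
70 [[312.3 225.7]
 [356.8 229.9]] [[478.6 -23.   70. ]
 [472.2  74.3  70. ]]
78 [[312.2 223.2]
 [357.  227.5]] [[486.2 -21.9  78. ]
 [479.8  74.6  78. ]]
84 [[312.2 221.4]
 [357.1 225.6]] [[491.8 -21.   84. ]
 [485.5  74.9  84. ]]
90 [[312.2 219.5]
 [357.3 223.8]] [[497.5 -20.2  90. ]
 [491.2  75.1  90. ]]
```

```bash
python3 -m creep '[[0,0,0,0,0,-1,85],[0,0,0,0,0,-2,85],[0,0,0,0,0,-3,85],[0,0,0,0,0,-4,85],[0,0,0,0,0,-5,85],[0,0,0,0,0,-5,85]]'
```

```text
time_s: 2.98
ee_pos: [486.4, 26.1, 91.0]
orientation: [3.141, 0.0, 0.017]
wrist_force: [0.1, 0.3, 1.0]
finger_gap: 85.0
```

The picture puts the tips about 6 mm ahead of the TCP when open, as the 13 mm swing predicts. I descend and feel for the deck.

```bash
python3 -m creep '[[0,0,0,0,0,-3,85],[0,0,0,0,0,-6,85],[0,0,0,0,0,-8,85],[0,0,0,0,0,-10,85],[0,0,0,0,0,-11,85],[0,0,0,0,0,-11,85]]';python3 -m creep '[[0,0,0,0,0,-0.5,85],[0,0,0,0,0,-1,85],[0,0,0,0,0,-1.5,85],[0,0,0,0,0,-1.5,85]]'
```

```text
time_s: 3.48
ee_pos: [486.3, 26.1, 79.9]
orientation: [3.141, 0.0, 0.017]
wrist_force: [0.1, 0.5, 0.2]
finger_gap: 85.0
time_s: 3.82
ee_pos: [486.5, 26.1, 78.7]
orientation: [3.142, -0.0, 0.017]
wrist_force: [0.1, 0.5, -0.5]
finger_gap: 85.0
```

```bash
python3 -m creep '[[0,0,0,4,0.1,0,85],[0,0,0,8,0.1,0,85],[0,0,0,12,0.2,0,85],[0,0,0,16,0.3,0,85],[0,0,0,20,0.3,0,85],[0,0,0,23,0.4,0,85],[0,0,0,26,0.5,0,85],[0,0,0,26,0.5,0,85]]'; python3 - <<'E'
from h import *
im=ctrl.snapshot("scene");cv2.imwrite("pics/s2.png",cv2.resize(im[190:320,240:440,::-1],(800,520),interpolation=cv2.INTER_CUBIC))
E
```

```text
time_s: 4.48
ee_pos: [512.8, 26.7, 78.5]
orientation: [3.141, 0.001, 0.017]
wrist_force: [-0.7, 1.1, 0.1]
finger_gap: 85.1
```

View pics/s2.png

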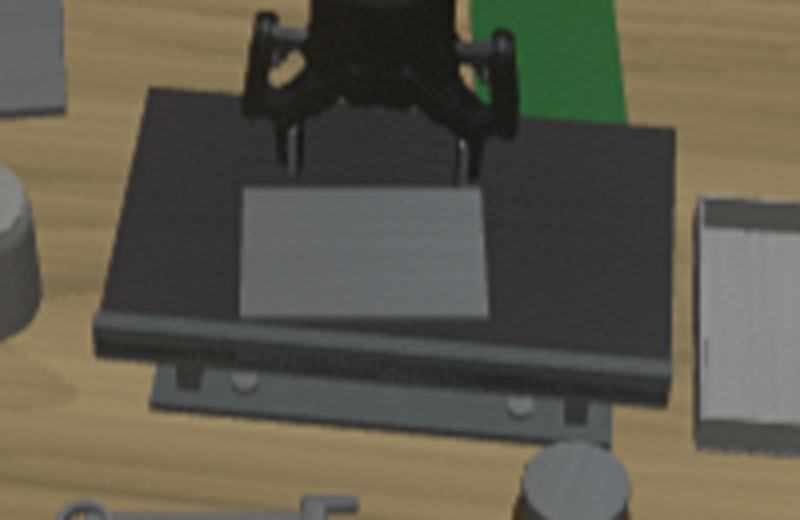

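The right tip has engaged the front edge at crop (465,185) and the plate is turning square without being ridden over. I keep pushing.

```bash
python3 -m creep '[[0,0,0,3,0,0,85],[0,0,0,6,0.1,0,85],[0,0,0,9,0.2,0,85],[0,0,0,12,0.2,0,85],[0,0,0,15,0.3,0,85],[0,0,0,17,0.3,0,85],[0,0,0,18,0.3,0,85],[0,0,0,18,0.3,0,85]]'; python3 - <<'E'
from h import *
im=ctrl.snapshot("scene");cv2.imwrite("pics/s3.png",cv2.resize(im[190:320,240:440,::-1],(800,520),interpolation=cv2.INTER_CUBIC))
E
```

```text
time_s: 5.2
ee_pos: [530.6, 26.8, 78.6]
orientation: [3.141, 0.0, 0.017]
wrist_force: [-1.4, -0.3, -1.2]
finger_gap: 85.2
```

View pics/s3.png

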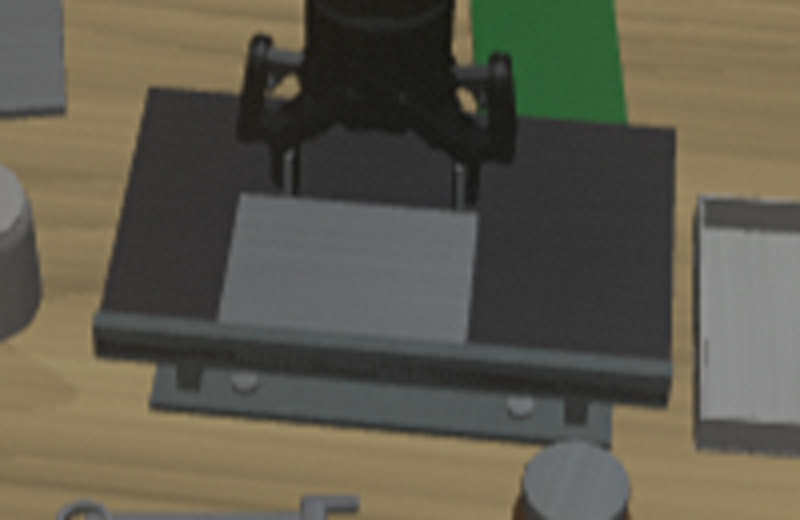

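Both tips touch and the plate is square, near the fence. A few more millimetres, watching the force.

```bash
python3 -m creep '[[0,0,0,1,0,0,85],[0,0,0,2,0,0,85],[0,0,0,2.5,0,0,85],[0,0,0,2.5,0,0,85]]';python3 -m creep '[[0,0,0,1,0,0,85],[0,0,0,1.5,0,0,85],[0,0,0,1.5,0,0,85]]'
```

```text
time_s: 5.58
ee_pos: [533.0, 26.9, 78.7]
orientation: [3.141, 0.0, 0.017]
wrist_force: [-2.7, -0.4, -0.5]
finger_gap: 85.2
time_s: 5.83
ee_pos: [533.9, 26.8, 78.6]
orientation: [3.141, 0.002, 0.017]
wrist_force: [-5.7, 0.2, 1.2]
finger_gap: 85.4
```

```bash
python3 -m creep '[[0,0,0,1,0,0,85],[0,0,0,1,0,0,85]]';python3 -m creep '[[0,0,0,1,0,0,85],[0,0,0,1,0,0,85]]'
```

```text
time_s: 6.0
ee_pos: [534.1, 26.7, 78.5]
orientation: [3.141, 0.004, 0.017]
wrist_force: [-10.3, -0.1, 4.1]
finger_gap: 85.0
time_s: 6.17
ee_pos: [534.2, 26.7, 78.4]
orientation: [3.141, 0.006, 0.017]
wrist_force: [-14.5, 0.7, 5.6]
finger_gap: 84.6
```

The force rise shows the fence contact. I back off, lift and turn the jaws across the ledge.

```bash
python3 -m creep '[[0,0,0,-8,0,0,85],[0,0,0,-18,0,0,85],[0,0,0,-18,0,20,85],[0,0,0,-18,0,50,80],[0,0,-0.1,-30,0,70,70],[0,0,-0.2,-60,-20,75,60],[0,0,-0.3,-80,-40,75,50],[0,0,-0.4,-80,-70,75,50]]'; python3 - <<'E'
from h import *
im=ctrl.snapshot("top");cv2.imwrite("pics/t4.png",cv2.resize(im[195:320,160:440,::-1],(800,357),interpolation=cv2.INTER_CUBIC))
print(ctrl.get_state()["ee_pos"],ctrl.get_state()["orientation"])
E
```

```text
time_s: 6.83
ee_pos: [455.7, -42.4, 155.9]
orientation: [-3.138, -0.005, -0.385]
wrist_force: [1.2, -0.0, 0.1]
finger_gap: 49.8
[456.18649535 -46.69109463 155.74214346] [-3.13981408 -0.00491059 -0.39354756]
```

View pics/t4.png

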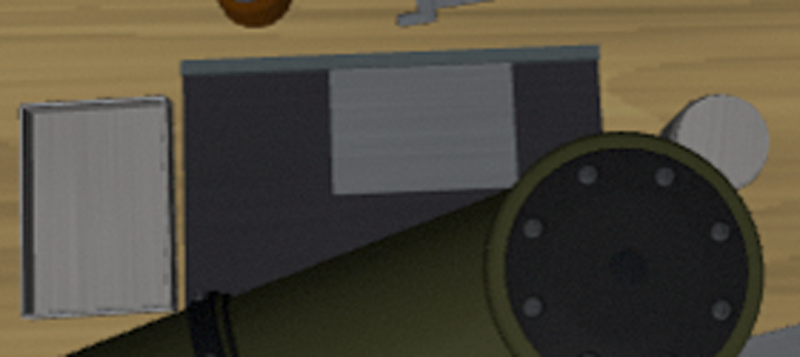

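The plate is flush on the fence, with crop corners at (330,70), (512,64), (518,186) and (333,194). The tin top is at about (718,142).

```bash
cat >> h.py <<'E'
O=np.array([559.2,39.1]);YAW=.0173
EX=np.array([np.cos(YAW),np.sin(YAW)]);EY=np.array([-EX[1],EX[0]])
def led(P): d=np.asarray(P)[...,:2]-O; return np.c_[d@EX,d@EY]
def wor(x,y): return O+x*EX+y*EY
np.set_printoptions(precision=1,suppress=True)
E
python3 - <<'E'
from h import *
P=toz("top",crop([(330,70),(512,64),(518,186),(333,194)],160,195,2.857),76);l=led(P);print(l,l.mean(0))
print("tin",led(toz("top",crop([(718,142),(668,142)],160,195,2.857),85)))
for q in((22,-115),(22,-105)):print(wor(*q))
E
```

```text
[[ 74.5  44. ]
 [ 74.  -86.4]
 [-14.3 -86.1]
 [-14.9  44.3]] [ 29.8 -21.1]
tin [[  10.2 -228. ]
 [  11.5 -192.6]]
[583.2 -75.5]
[583.  -65.5]
```

```bash
python3 -m creep '[[0,0,-0.12,20,-5,0,50],[0,0,-0.24,40,-10,0,50],[0,0,-0.36,60,-15,0,50],[0,0,-0.48,80,-20,0,50],[0,0,-0.6,100,-25,0,50],[0,0,-0.72,127,-26,0,50],[0,0,-0.84,127,-26,0,50],[0,0,-0.96,127,-26,0,50]]';  python3 -m creep '[[0,0,-0.12,0,0,0,50],[0,0,-0.21,0,0,0,50],[0,0,-0.21,0,0,0,50]]'
```

```text
time_s: 7.55
ee_pos: [585.0, -69.3, 152.9]
orientation: [3.141, -0.001, -1.349]
wrist_force: [0.2, 0.6, 0.6]
finger_gap: 50.1
time_s: 7.8
ee_pos: [584.3, -69.1, 154.2]
orientation: [-3.14, -0.0, -1.556]
wrist_force: [-0.9, -0.5, 0.2]
finger_gap: 49.8
```

```bash
python3 -m creep '[[0,0,0,0,-4,-20,50],[0,0,0,0,-5,-35,50],[0,0,0,0,-5,-48,50],[0,0,0,0,-5,-54,50],[0,0,0,0,-5,-58,50],[0,0,0,0,-5,-58,50],[0,0,0,0,-5,-58,50]]'; python3 -m creep '[[0,0,0,0,0,-1,50],[0,0,0,0,0,-2,50],[0,0,0,0,0,-3,50],[0,0,0,0,0,-3,50]]'; python3 -m creep '[[0,0,0,0,0,-1,50],[0,0,0,0,0,-2,50],[0,0,0,0,0,-2,50]]'
```

```text
time_s: 8.38
ee_pos: [583.9, -74.0, 96.5]
orientation: [-3.141, -0.0, -1.552]
wrist_force: [-0.1, 0.1, 0.1]
finger_gap: 50.1
time_s: 8.72
ee_pos: [583.5, -74.0, 92.8]
orientation: [-3.141, 0.0, -1.553]
wrist_force: [-0.3, -0.7, 0.0]
finger_gap: 49.9
time_s: 8.97
ee_pos: [583.4, -74.0, 90.5]
orientation: [3.141, 0.0, -1.553]
wrist_force: [-0.7, -0.5, 0.4]
finger_gap: 49.8
```

```bash
python3 -m creep '[[0,0,0,0,0,-0.5,50],[0,0,0,0,0,-1,50],[0,0,0,0,0,-1,50]]'; python3 -m creep '[[0,0,0,0,0,-0.5,50],[0,0,0,0,0,-1,50],[0,0,0,0,0,-1,50]]'; python3 -m creep '[[0,0,0,0,0,-0.5,50],[0,0,0,0,0,-1,50],[0,0,0,0,0,-1,50]]'
```

```text
time_s: 9.22
ee_pos: [583.4, -74.1, 89.6]
orientation: [3.141, -0.0, -1.553]
wrist_force: [-0.2, -1.1, -0.1]
finger_gap: 50.0
time_s: 9.47
ee_pos: [583.5, -74.0, 88.6]
orientation: [3.141, -0.0, -1.553]
wrist_force: [-1.1, -0.1, 0.5]
finger_gap: 50.0
time_s: 9.72
ee_pos: [583.5, -74.1, 87.6]
orientation: [3.141, -0.0, -1.553]
wrist_force: [0.6, 0.2, 0.3]
finger_gap: 50.0
```

```bash
python3 - <<'E'
from h import *
im=ctrl.snapshot("scene");cv2.imwrite("pics/s5.png",cv2.resize(im[190:290,240:400,::-1],(800,500),interpolation=cv2.INTER_CUBIC))
E
```

```text
(no output)
```

View pics/s5.png

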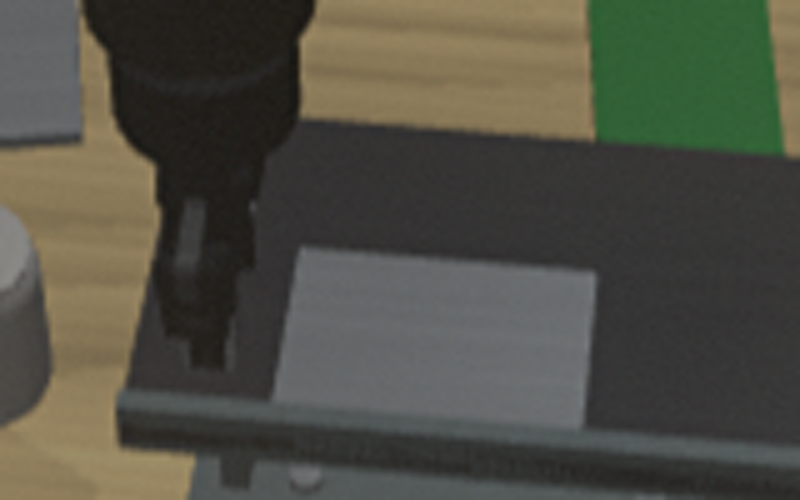

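The tip at crop (207,370) is clear of the fence and of the plate edge at (285,330). I keep feeling downward.

```bash
python3 -m creep '[[0,0,0,0,0,-0.5,50],[0,0,0,0,0,-1,50],[0,0,0,0,0,-1,50]]'; python3 -m creep '[[0,0,0,0,0,-0.5,50],[0,0,0,0,0,-1,50],[0,0,0,0,0,-1,50]]'; python3 -m creep '[[0,0,0,0,0,-0.5,50],[0,0,0,0,0,-1,50],[0,0,0,0,0,-1,50]]'; python3 - <<'E'
from h import *
for z in (70,74,78):print(z,proj("scene",[(608+583.5-583.5,-74,z),(622,-74,z)]))
E
```

```text
time_s: 10.02
ee_pos: [583.4, -74.0, 86.6]
orientation: [3.141, 0.0, -1.553]
wrist_force: [-0.8, 0.2, -0.4]
finger_gap: 49.9
time_s: 10.27
ee_pos: [583.6, -74.1, 86.1]
orientation: [-3.141, -0.0, -1.553]
wrist_force: [-0.9, -0.2, 2.8]
finger_gap: 50.1
time_s: 10.52
ee_pos: [583.6, -74.1, 86.1]
orientation: [-3.141, -0.0, -1.553]
wrist_force: [-3.2, 0.6, 7.7]
finger_gap: 50.3
70 [[281.8 261.1]
 [280.7 266.2]]
74 [[281.7 259.9]
 [280.6 265. ]]
78 [[281.6 258.7]
 [280.5 263.8]]
```

Deck contact shows at TCP z = 86.1. I raise to about 88.5 so the tip is level with the plate's mid-thickness, then push +y.

The final TCP should be at ledge y = 60-11 = 49. It is now at ledge y ≈ -113.5, so the total is about 162 mm.

```bash
python3 -m creep '[[0,0,0,0,0,4,50],[0,0,0,0,0,4,50],[0,0,0,0,4,4,50],[0,0,0,-0.1,8,4,50],[0,0,0,-0.2,12,4,50],[0,0,0,-0.3,16,4,50],[0,0,0,-0.35,20,4,50],[0,0,0,-0.4,24,4,50]]'; python3 -m creep '[[0,0,0,-0.1,5,0,50],[0,0,0,-0.2,10,0,50],[0,0,0,-0.3,15,0,50],[0,0,0,-0.35,20,0,50],[0,0,0,-0.4,25,0,50],[0,0,0,-0.5,30,0,50],[0,0,0,-0.6,35,0,50],[0,0,0,-0.7,40,0,50]]';  python3 - <<'E'
from h import *
im=ctrl.snapshot("scene");cv2.imwrite("pics/s6.png",cv2.resize(im[190:315,240:440,::-1],(800,500),interpolation=cv2.INTER_CUBIC))
print(led(ctrl.get_state()["ee_pos"]))
E
```

```text
time_s: 11.18
ee_pos: [582.9, -50.0, 88.5]
orientation: [3.141, -0.001, -1.553]
wrist_force: [0.0, -3.1, -0.5]
finger_gap: 50.0
time_s: 11.85
ee_pos: [582.3, -9.5, 88.6]
orientation: [3.141, -0.0, -1.553]
wrist_force: [-0.1, -3.1, -1.7]
finger_gap: 50.2
[[ 22.4 -48.2]]
```

View pics/s6.png

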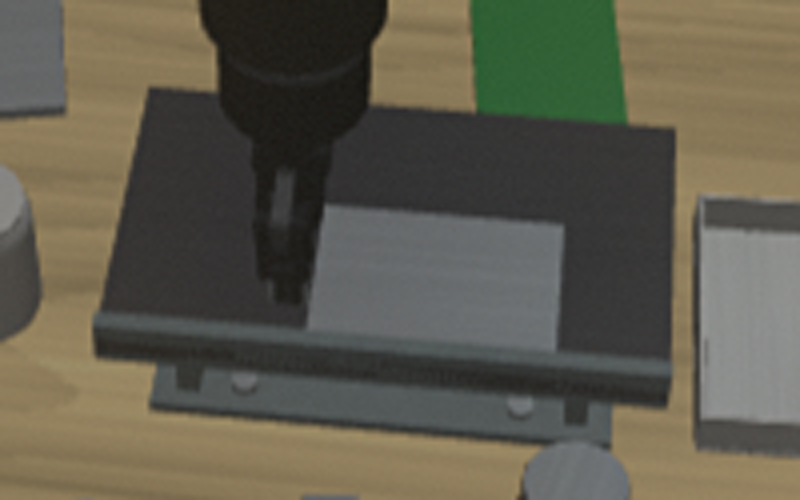

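The plate moves along the fence and stays parallel. I continue 88 mm, short of the target, then measure.

```bash
python3 -m creep '[[0,0,0,-0.1,5,0,50],[0,0,0,-0.2,10,0,50],[0,0,0,-0.3,15,0,50],[0,0,0,-0.35,20,0,50],[0,0,0,-0.4,25,0,50],[0,0,0,-0.5,30,0,50],[0,0,0,-0.6,35,0,50],[0,0,0,-0.7,40,0,50]]'; python3 -m creep '[[0,0,0,-0.1,6,0,50],[0,0,0,-0.2,12,0,50],[0,0,0,-0.3,18,0,50],[0,0,0,-0.4,24,0,50],[0,0,0,-0.5,30,0,50],[0,0,0,-0.7,38,0,50],[0,0,0,-0.8,44,0,50],[0,0,0,-0.8,46,0,50]]';  python3 -m creep '[[0,0,0,0,0,0,50]]'; python3 - <<'E'
from h import *
for n in("scene","top"):
  im=ctrl.snapshot(n);im=im[190:315,260:460] if n=="scene" else im[195:320,160:360]
  cv2.imwrite(f"pics/{n}7.png",cv2.resize(im[:,:,::-1],(800,500),interpolation=cv2.INTER_CUBIC))
print(led(ctrl.get_state()["ee_pos"]))
E
```

```text
time_s: 12.57
ee_pos: [581.7, 30.4, 88.8]
orientation: [3.142, -0.0, -1.553]
wrist_force: [-0.5, -2.4, -0.2]
finger_gap: 50.4
time_s: 13.23
ee_pos: [580.9, 77.0, 88.8]
orientation: [3.142, 0.0, -1.552]
wrist_force: [-0.7, -2.4, -0.6]
finger_gap: 49.9
time_s: 13.32
ee_pos: [581.0, 77.0, 88.8]
orientation: [-3.141, 0.001, -1.552]
wrist_force: [0.8, 0.7, -0.3]
finger_gap: 50.1
[[22.5 37.2]]
```

View pics/scene7.png

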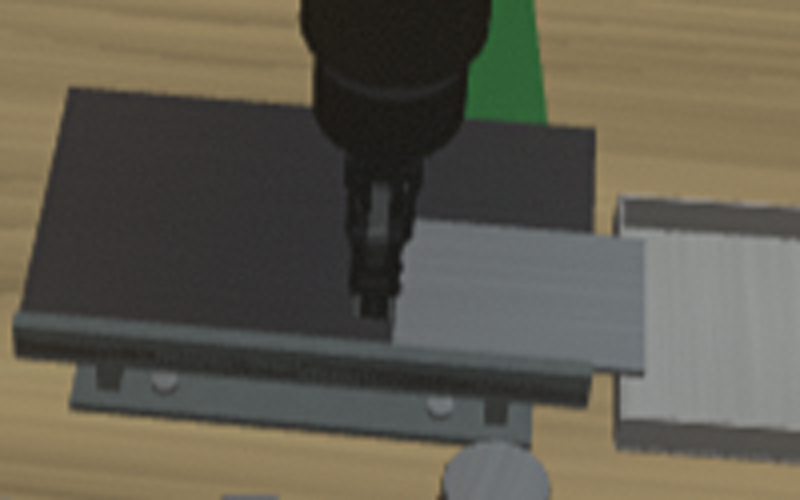

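View pics/top7.png

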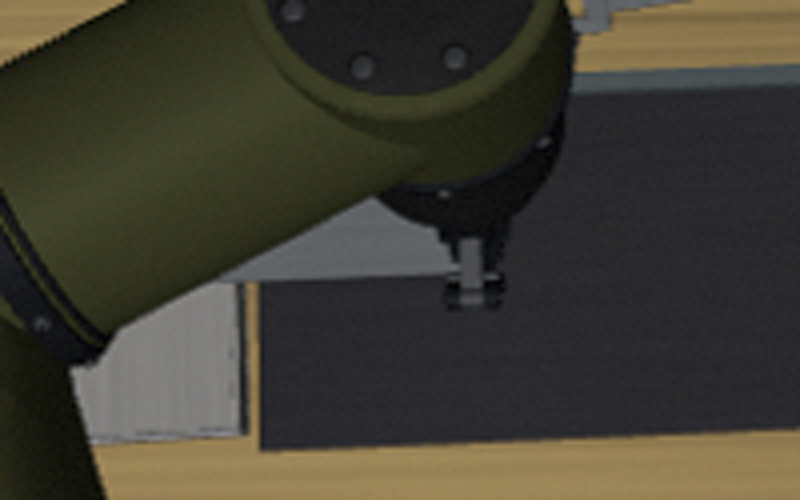

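The scene crop shows the plate's outer end, with corners at about (645,241) and (643,372). The deck's front corner is at (595,129).

```bash
python3 - <<'E'
from h import *
C=lambda p:crop(p,260,190,4)
print("end",led(toz("scene",C([(645,241),(644,371)]),76)))
print("-y edge",led(toz("scene",C([(415,218),(394,344)]),76)))
print("deck front corners",led(toz("scene",C([(595,129),(69,88)]),70)))
print("fence top back ends",led(toz("scene",C([(588,378),(14,330)]),80)))
E
```

```text
end [[-12.8 178.7]
 [ 75.6 178.5]]
-y edge [[-15.4  55.1]
 [ 72.5  50. ]]
deck front corners [[ -98.5  151.2]
 [ -97.2 -147.6]]
fence top back ends [[  86.5  149.7]
 [  88.6 -146. ]]
```

Both estimates agree: the end is at y ≈ 178.5, an overhang of about 28, and TCP 37.2+11+130 = 178.2. I push 11.7 more, slowly.

```bash
python3 -m creep '[[0,0,0,0,2.5,0,50],[0,0,0,-0.1,5,0,50],[0,0,0,-0.1,7.5,0,50],[0,0,0,-0.2,9.5,0,50],[0,0,0,-0.2,11,0,50],[0,0,0,-0.2,11.7,0,50],[0,0,0,-0.2,11.7,0,50],[0,0,0,-0.2,11.7,0,50]]'; python3 - <<'E'
from h import *
print(led(ctrl.get_state()["ee_pos"]))
E
python3 -m creep '[[0,0,0,0.1,-6,0,50],[0,0,0,0.2,-14,0,50],[0,0,0,0.2,-16,20,50],[0,0,0,0.2,-20,50,60],[0,0,0,-30,-40,70,70],[0,0,0.1,-60,-60,75,80],[0,0,0.2,-90,-80,75,85],[0,0,0.3,-120,-90,75,85]]'
python3 -m creep '[[0,0,0.1,-15,-30,0,85],[0,0,0.1,-30,-60,0,85],[0,0,0.1,-30,-90,0,85],[0,0,0.1,-30,-120,0,85],[0,0,0.1,-30,-120,0,85]]'
python3 - <<'E'
from h import *
for n in("scene","top"):
  im=ctrl.snapshot(n);im=im[190:315,260:460] if n=="scene" else im[195:320,160:360]
  cv2.imwrite(f"pics/{n}8.png",cv2.resize(im[:,:,::-1],(800,500),interpolation=cv2.INTER_CUBIC))
E
```

```text
time_s: 14.08
ee_pos: [580.7, 87.8, 88.8]
orientation: [3.142, 0.0, -1.553]
wrist_force: [0.9, -1.1, -0.5]
finger_gap: 50.0
[[22.3 48.3]]
time_s: 14.75
ee_pos: [459.6, -3.9, 164.1]
orientation: [-3.14, 0.0, -1.249]
wrist_force: [-0.7, 0.1, 0.8]
finger_gap: 84.8
time_s: 15.17
ee_pos: [430.0, -126.0, 164.1]
orientation: [-3.141, -0.001, -1.157]
wrist_force: [0.1, 0.8, -0.4]
finger_gap: 84.8
```

View pics/scene8.png

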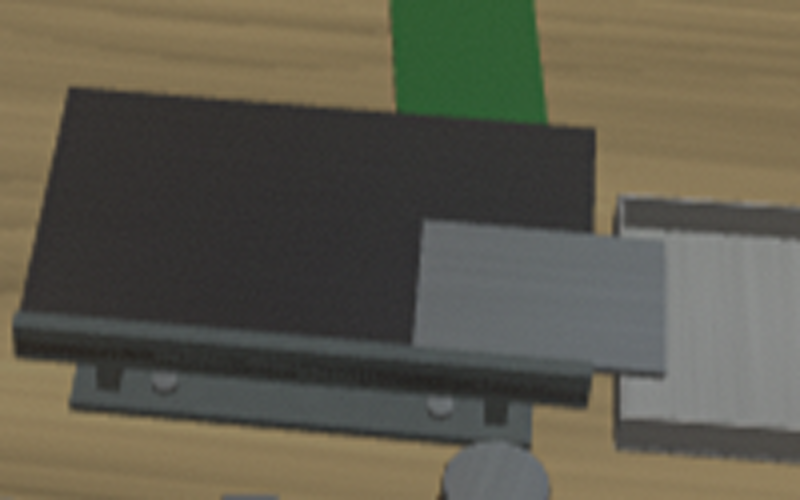

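View pics/top8.png

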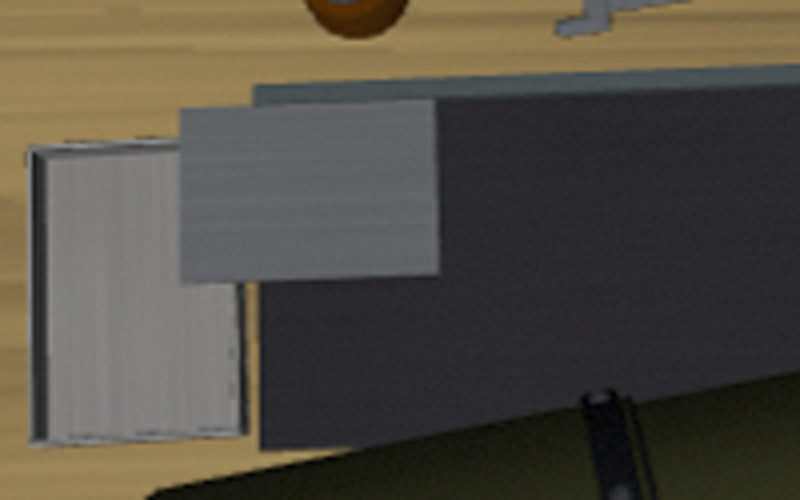

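```bash
python3 - <<'E'
from h import *
C=lambda p:crop(p,160,195,4)
l=led(toz("top",C([(180,109),(436,99),(440,274),(180,284)]),76));print(l,l.mean(0))
a=l[0]-l[1];b=l[3]-l[2];print("rel yaw",-np.arctan2(a[0],a[1]),-np.arctan2(b[0],b[1]))
print("deck end",led(toz("top",C([(260,450)]),70)),led(toz("top",C([(255,86),(256,103)]),80)))
C=lambda p:crop(p,260,190,4)
print("scene end",led(toz("scene",C([(665,241),(665,373)]),76)),"deck",led(toz("scene",C([(595,129)]),70)))
print("scene -y",led(toz("scene",C([(423,219),(414,345)]),76)))
E
```

```text
[[ 74.3 187.6]
 [ 74.6  57.3]
 [-15.5  57.5]
 [-15.5 187.7]] [ 29.5 122.5]
rel yaw 0.0020304677689729237 -0.00011856431303871328
deck end [[-99.3 149.5]] [[ 83.9 148.7]
 [ 75.  148.3]]
scene end [[-14.  189.3]
 [ 75.7 189.1]] deck [[-98.5 151.2]]
scene -y [[-15.2  59.5]
 [ 72.   60.4]]
```

Overhang reads 38–39.5 mm and the plate is flush to within 0.5 mm, with relative yaw of 0.002 or less. A last look at the whole scene for the other items before handing in.

```bash
python3 - <<'E'
from h import *
im=ctrl.snapshot("scene");cv2.imwrite("pics/s9.png",im[:,:,::-1])
a=cv2.imread("pics/scene0.png").astype(int);d=np.abs(a-im[:,:,::-1]).max(2)
for n,(x0,y0,x1,y1) in dict(tin=(212,226,254,278),tray=(432,238,470,308),jar=(364,298,402,346),wrench=(250,310,334,334)).items(): print(n,(d[y0:y1,x0:x1]>40).sum())
print(ctrl.get_state()["wrist_force"])
E
```

```text
tin 0
tray 0
jar 0
wrench 0
[ 0.2 -0.3  0.7]
```

View pics/s9.png

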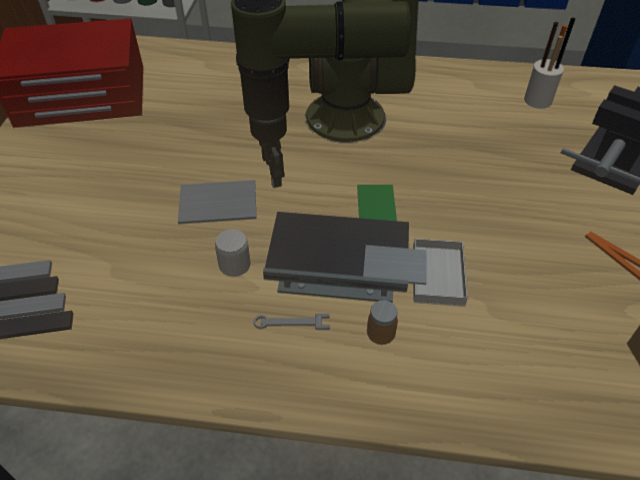

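The plate overhangs towards the tray at (395,263). The tin, tray, jar and wrench are unchanged, and the arm is clear.

```bash
python3 -c "
from plant import ctrl
print(ctrl.close_job())"
```

```text
the job is handed in; nothing more can be done
None
```

The plate now sticks out about 39 mm past the tray (+y) end of the ledge and lies flush along the back fence. I pushed its front edge square against the fence with both open fingertips (about 15 N on the wrist), then pushed its far end along the fence. The job was handed in at about 15 s of robot time.

- **Overhang:** the top camera gives about 39 mm, the scene camera 38–39.5 mm depending on the reference corner, and the final tool position 39.3 mm. They differ by 1–1.5 mm, within the camera calibration error, and all are slightly under 40 mm.
- **Flushness:** the plate's centre measured x = 29.5 mm against 30 mm for flush, and it is turned 0.002 rad or less from the ledge. A gap of up to 0.5 mm cannot be ruled out, because I did not press it against the fence again after the final slide.
- **Other items:** comparing first and last pictures showed no change at the tin, tray, jar or wrench. The arm was clear of everything at hand-in.

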